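Close and clamp the pressure pot over a curing cast

TASK

The cast lies ready in the pressure pot; close the pot up. Set the metal pot lid gently on the mouth so that it sits level with its plug inside, let go and swing the clamp arm round over the lid as far as its stop, then push the cam lever all the way down so that the lid is pressed onto its seal and stays clamped. Do not disturb the cast in the pot or the things standing around.

Things in the scene. Friction and masses are not known exactly. Their poses are not given: they have to be found in the camera images.
- pot: Pressure pot, fixed on the bench: aluminium, 80 mm high, mouth 120 mm inside, flange 150 mm across, base 156 mm. Origin: centre of the underside, on the bench; z up; turned up to 0.3 rad. A post stands on its own +x side and carries the clamp arm, which swings open to its own +y side (air nipple to 91 mm from the axis); on its -y side a gauge reaches 118 mm from the axis, 24 to 66 mm up.
- pot_mouth (a point): Centre of the mouth, level with the flange's top, 80 mm above the bench. A black seal ring, 126 to 142 mm across, stands 4 mm proud of the flange and is sprung: about 4.5 N per mm; the lid's own weight sinks it about 1 mm, 4 mm is all it gives.
- post_axis (a point): On the axis of the upright steel post (25 mm thick), at the arm's top face, 157 mm above the bench; 102 mm from the pot's axis. The arm turns about this axis; the cap on top reaches 160 mm.
- pot_lid: Pot lid, loose, 0.3-0.5 kg, metal: plate 140 mm across, 10 mm thick; below it a plug 116 mm across, 8 mm deep, chamfered, 2 mm play all round in the mouth; on top a knurled boss. Origin: centre of the plug's underside, z up; plate top at 18 mm, boss top at 48 mm. Starts on its plug, right of the pot or left of it on a 3 mm mat. Seated, the origin is 75 mm above the bench; clamped, 72 mm.
- boss_top (a point): Centre of the top face of the lid's round steel boss (38 mm in diameter, 30 mm high), 48 mm above the lid's origin. The lid is picked up by the boss, and the cam presses on its top.
- swing_arm (a joint): Grey clamp arm about the post: 0 = at its stop over the middle of the pot; grows as it swings away level to the pot's +y side (clockwise from above), to 2.0; starts at 1.2 to 1.45. Stays where left, friction 0.2 N m. Arm 34 mm wide (fork end 44), 132 to 157 mm above the bench, 119 mm long from the axis. With the lever up the cam clears a seated lid's boss by 5 mm; an unseated lid blocks it.
- fork_top (a point): Point on the arm's top face, 157 mm above the bench, 102 mm from the post's axis, in the middle of the fork; over the middle of the pot when the arm is at its stop.
- cam_lever (a joint): Cam lever in the arm's fork: 0 = fully down, level, pointing away from the post (its stop); grows as it is lifted, 1.57 = upright, at most 1.75; starts at 1.4 to 1.65. Turns in the upright plane along the arm; stays where left, friction 0.2 N m. Its eccentric cam comes down 8 mm from upright to level and presses the boss down the last 2 to 3 mm against the seal; pushed home it stays.
- lever_pivot (a point): The lever's hinge axis in the fork, 102 mm from the post's axis, 145 mm above the bench.
- lever_grip (a point): Point on the lever's axis, 78 mm from the pivot, in its black round grip (17 mm thick, 45 to 99 mm from the pivot, with a ball end 24 mm across that reaches 111 mm; 256 mm above the bench when upright); moves with the lever.
- cast_in_pot: White plaster arch model, 68 x 66 x 29 mm, lying loose on the pot's floor 16 mm above the bench; origin: centre of its underside. Stays there.
- flask_half: Open half of a grey casting flask, 142 x 158 x 37 mm, lying on the bench on the other side of the pot from the pot lid; a bystander. Origin: centre of its underside.
- cast_cream: Cream plaster arch model, 66 x 68 x 29 mm, bystander in front of the pot, to the left; origin: centre of its underside.
- ink_bottle: Black bottle with a blue cap, 54 mm across, 96 mm high, bystander on the right; origin: centre of its underside.

How it is judged (in metres and radians):
On the way, in this order (a step that is already met when the one before it is completed fails the run):
1. the pot lid sits level in the mouth of the pot, let go (horizontal distance between pot_lid and pot_mouth below 0.005 m and z of pot_lid in the frame of pot below 0.078 m and angle between pot_lid's own z axis and vertical below 0.04 rad and contact force between the fingers and pot_lid below 0.1 N), for 0.2 s.
2. with the lid seated, the clamp arm is swung over it to its stop (horizontal distance between pot_lid and pot_mouth below 0.005 m and z of pot_lid in the frame of pot below 0.078 m and angle between pot_lid's own z axis and vertical below 0.04 rad and value of joint swing_arm below 0.06 rad), for 0.2 s.
3. the cam lever is pushed down and has pressed the lid onto its seal (all of step 2 and value of joint cam_lever below 0.1 rad and z of pot_lid in the frame of pot below 0.0738 m), for 0.2 s.
At the end, for the whole second after the job is handed in: Lid centred on the mouth within 5 mm, level within 0.04 rad, pressed down (origin under 73.8 mm above the pot's underside); arm within 0.06 rad of its stop, lever within 0.10 rad of fully down, at rest; cast in the pot; flask half, cream cast and bottle within 20 mm of their places (all of step 3 and distance of each of flask_half, cast_cream, ink_bottle from where it was at the start of the episode below 0.02 m and linear speed of pot_lid below 0.02 m/s and velocity of joint cam_lever below 0.05 rad/s and horizontal distance between cast_in_pot and pot_mouth below 0.04 m and z of cast_in_pot in the frame of pot below 0.025 m); the robot touches nothing.
It fails at once if the lid is dropped onto the pot (faster than 0.3 m/s within 25 mm of its seat) or rammed (over 60 N) (contact force between pot_lid and pot above 60 N or (horizontal distance between pot_lid and pot_mouth below 0.04 m and z of pot_lid in the frame of pot below 0.1 m and linear speed of pot_lid above 0.3 m/s)).
It fails at once if the cast in the pot is touched or tipped (contact force between the fingers and cast_in_pot above 0.5 N or angle between cast_in_pot's own z axis and vertical above 0.3 rad).
It fails at once if a bystander is disturbed (moved more than 20 mm) (distance of any of flask_half, cast_cream, ink_bottle from where it was at the start of the episode above 0.02 m).
It also fails if it takes over 72 s, if anything falls off the work surface, if the arm or the gripper's body presses on something with over 40 N, if the wrist force passes 120 N, or if a joint passes its speed limit or range.

ROBOT

A 7-joint arm with a two-finger parallel gripper is mounted at the origin on a cart in front of the work surface, level with it; the furniture and walls round the work are solid. World frame = base frame: x ahead of the robot, y to its left, z up, the work surface at z = 0. Lengths are in mm, angles in rad, forces in N, time in s.
With the tool pointing down it reaches from about 400 to 850 mm from the base axis. Payload 4.5 kg.
Tool frame: the origin (TCP) lies at the centre of the arm's flange, where the gripper is bolted on; the fingertips stand 166 mm ahead of it and the grasp point (between the pads) lies 147 mm ahead of it; z points along the fingers, y is the line along which they close (so a half turn about z gives the same grasp; the last joint's range is limited). The gripper opens to 88 mm and grips with 3 to 60 N. Pads are 18 mm wide; open, the fingers measure 123 mm over their backs; the gripper's body (75 mm by 187 mm) begins 45 mm behind the grasp point.
Start: joints at [-1.138, 0.689, -0.195, 1.565, 0.157, 0.902, -0.215], TCP at [242.676, 575.974, 404.743] pointing down, gripper open.
Joint ranges: [-3.01, 3.01], [-0.46, 2.08], [-1.47, 1.51], [0.13, 2.56], [-1, 4.14], [0.04, 2.09], [-2.66, 2.66]. Speed limits (rad/s): [2.57, 2.57, 3.14, 3.14, 3.14, 3.14, 3.14].

INTERFACE

Orientations are given as a unit quaternion [x, y, z, w].
In Python, from workcell import robot gives the robot as it stands.
- The arm moves only by the shell command python3 steer.py 'ROWS' [FORCE]. ROWS is a JSON list that holds a single list of rows (three levels of brackets), with 1 to 8 rows, each of 5 numbers: dx, dy, dz in mm, then a turn about the tool's z in rad, then the finger opening in mm; each row shifts and turns the commanded pose from where the row before left it, along the tool's axes as they then stand; what a row does not reach is not made up. A row lasts 1/12 s, in which the tool goes at most 41.7 mm and 0.125 rad, less where a joint would pass 70% of its speed; a pose out of reach is approached as far as the arm can. The fingers move at their own pace and stop on an object; FORCE is the grip in N (left out, the last holds). Time passes only in rows, so rows that do not move let the fingers close. It prints the time, the measured TCP pose, the force, the opening and the grip force at its end. Input that does not fit is refused with a message, and nothing moves.
- robot.state(): the state, without advancing time (a new reading comes with each control period).
- robot.capture(name): name is "side" or "top"; returns the picture (420x560x3 uint8, blue, green, red); there is no depth.
- robot.calibration(name): a dict with "vertical_fov" (degrees; the focal length in pixels is half the picture's height over the tangent of half this angle, whatever the lens; pixels are square), "cx", "cy" (the principal point, pixels), "k1" (the pictures are not rectified: a ray, as slopes to the right and down, at radius r is drawn at 1 + k1 r^2 times it, then the intrinsics apply), "pose" (4x4, takes a point from camera to world coordinates). Camera axes: x right, y down, z forward; pixel columns grow to the right and rows downward; lengths in mm; the calibration is good to about 2 mm. A picture is of the moment at which its call begins. calibration takes no time and is no camera call.
- robot.close_job(): hands the job in; it is judged then, once.
The state is a dict: "time_s": time; "q": joint angles; "dq": joint speeds; "joint_efforts": joint torques, N m; "tcp_pos": TCP position; "eef_rot": TCP orientation; "contact_force": force on the tool from outside, world axes, zero at the start; "ft_torque": the same for the moment, N m; "finger_gap": finger opening in mm; "finger_force": force on a finger pad.
Only numpy, scipy, OpenCV 4.12 (cv2) and the standard library are available. Lean on these libraries where they do the work, as an engineer would, in place of code of your own. Each camera call takes 0.05 s, during which the arm holds its last target. There are 200 camera calls.

## Working session

There is one attempt and no reset: what is moved stays moved. The work goes in short steps, Python scripts to look and compute and a shell command to move; the robot and the scene stay as the last step left them, time stands still between calls to the robot, and variables do not carry over. Pictures are saved under pics/ and viewed, at most 14 in all, crops included, and the job is handed in when it is done.

```bash
ls; mkdir -p pics; python3 - <<'E'
from workcell import robot
import cv2
for n in("side","top"):
    cv2.imwrite(f"pics/{n}0.png",robot.capture(n)); c=robot.calibration(n); print(n,c)
s=robot.state();print(s['tcp_pos'],s['eef_rot'],s['finger_gap'],s['time_s'])
E
```

```text
pics
steer.py
workcell.py
side {'vertical_fov': 53.38265889353268, 'cx': 285.33160180512385, 'cy': 212.21925706466268, 'k1': -0.04864123017290852, 'pose': array([[ 8.09437326e-01, -2.56949401e-01,  5.28003998e-01,
        -1.16184751e+02],
       [-5.86963768e-01, -3.28207099e-01,  7.40103800e-01,
        -8.75665215e+02],
       [-1.68745678e-02, -9.08986857e-01, -4.16483065e-01,
         6.18042508e+02],
       [ 0.00000000e+00,  0.00000000e+00,  0.00000000e+00,
         1.00000000e+00]])}
top {'vertical_fov': 55.677587844935694, 'cx': 281.25053784002245, 'cy': 211.66638412409543, 'k1': -0.041235468239256085, 'pose': array([[ 2.58172162e-02, -9.85428171e-01,  1.68121358e-01,
         3.36295154e+02],
       [-9.99652989e-01, -2.63293341e-02, -8.17327243e-04,
        -2.48211285e+01],
       [ 5.23194069e-03, -1.68041917e-01, -9.85765967e-01,
         1.18447853e+03],
       [ 0.00000000e+00,  0.00000000e+00,  0.00000000e+00,
         1.00000000e+00]])}
[242.60679398 575.68457509 403.99138079] [ 1.98048437e-01  9.80191899e-01 -8.03837588e-04 -1.06910650e-04] 87.86771375360863 0.1
```

View pics/side0.png

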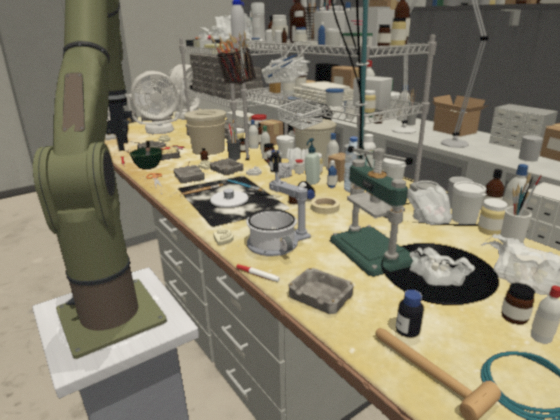

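View pics/top0.png

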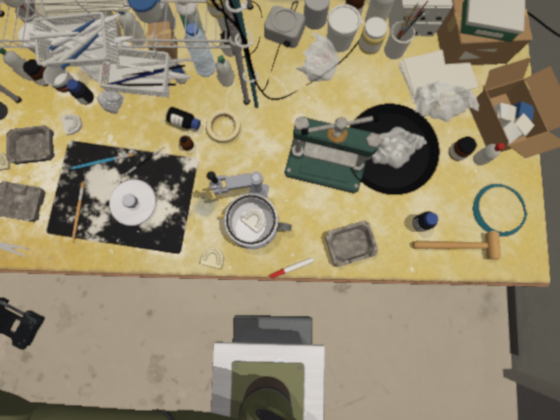

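Side view: pot at (272,230), post at (303,205), lid at (229,195) on the black mat. Top view: lid at (132,202), pot at (250,220), post at about (257,182), and the arm swung open to the left. The flask (350,243) is on the right. Next, enlarged crops for precise pixels.

```bash
cat > h.py <<'E'
from workcell import robot
import cv2, numpy as np
from scipy.optimize import least_squares
class Cam:
    def __init__(s,n):
        c=robot.calibration(n); f=210/np.tan(np.radians(c['vertical_fov'])/2)
        s.K=np.array([[f,0,c['cx']],[0,f,c['cy']],[0,0,1.]]); s.d=np.array([c['k1'],0,0,0.]); s.P=np.array(c['pose'])
        R=s.P[:3,:3].T; s.r=cv2.Rodrigues(R)[0]; s.t=-R@s.P[:3,3]
    def proj(s,X): return cv2.projectPoints(np.reshape(X,(-1,1,3)).astype(float),s.r,s.t,s.K,s.d)[0][:,0]
    def ray(s,px):
        u=cv2.undistortPoints(np.array(px,float).reshape(1,1,2),s.K,s.d).ravel()
        return s.P[:3,3], s.P[:3,:3]@np.array([u[0],u[1],1])
    def atz(s,px,z):
        o,d=s.ray(px); return o+d*(z-o[2])/d[2]
top,side=Cam("top"),Cam("side")
def tri(pt,ps,g=(550,0,50)):
    r=least_squares(lambda X:np.r_[top.proj(X)[0]-pt,side.proj(X)[0]-ps],g); return r.x.round(1),np.abs(r.fun).max().round(2)
def crops(out,L):
    "L: (image,x0,y0,w,h,scale) placed side by side, grid ticks each 10px"
    T=[]
    for im,x0,y0,w,h,k in L:
        t=cv2.resize(im[y0:y0+h,x0:x0+w],None,fx=k,fy=k,interpolation=cv2.INTER_CUBIC)
        for x in range(-(-x0//10)*10,x0+w,10): cv2.line(t,(int((x-x0+.5)*k),0),(int((x-x0+.5)*k),6 if x%50 else 16),(0,255,0),1)
        for y in range(-(-y0//10)*10,y0+h,10): cv2.line(t,(0,int((y-y0+.5)*k)),(6 if y%50 else 16,int((y-y0+.5)*k)),(0,255,0),1)
        T.append(t)
    H=max(t.shape[0] for t in T)
    cv2.imwrite(out,np.hstack([cv2.copyMakeBorder(t,0,H-t.shape[0],0,4,0) for t in T]))
E
python3 - <<'E'
from h import *
t=cv2.imread("pics/top0.png");s=cv2.imread("pics/side0.png")
a=[(t,195,160,100,100,4),(s,205,165,100,100,4)]
crops("pics/c1.png",a)
crops("pics/c2.png",[(t,100,170,66,66,6),(s,205,175,50,40,8)])
# predictions from guesses: lid on 3mm mat; pot
for n,p,z in(("boss",(129.5,201),51),("pot",(250,220),84)):
    print(n,top.atz(p,z),)
E
```

```text
boss [549.33687388 417.53871131  51.        ]
pot [498.00816355  61.0349202   84.        ]
```

View pics/c1.png

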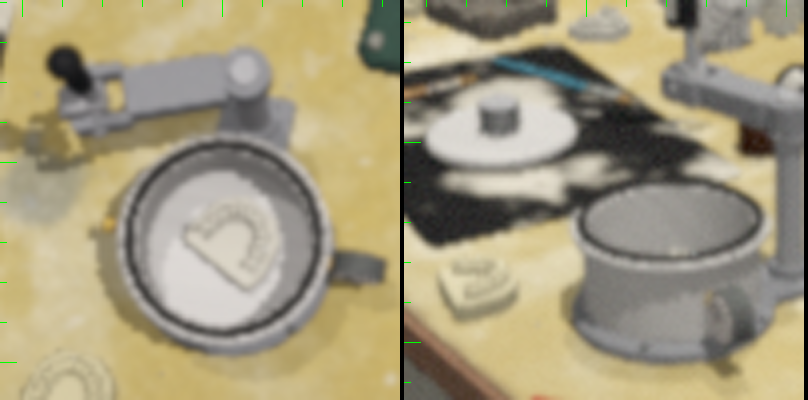

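View pics/c2.png

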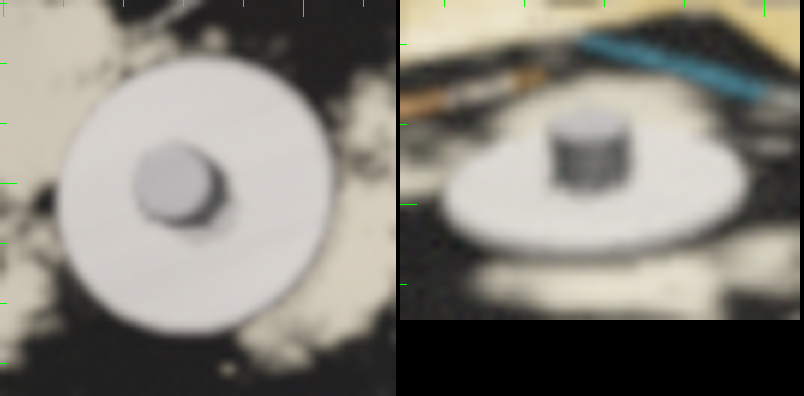

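The crops show four points that matter. In the top view the seal ring is centred at (251.0,219.3), the boss top at (128.5,200.3) and the post cap at (255.5,177). In the side view the ring is at (271.4,219.6) and the boss top at (228.2,190.1). The lever stands up at the arm's left end.

```bash
python3 - <<'E'
from h import *
print("ring",tri((251,219.3),(271.4,219.6)),"boss",tri((128.5,200.3),(228.2,190.1)))
# bounding boxes (l,r,t,b) from circle model at given height, both cams
a=np.linspace(0,2*np.pi,180)
def box(c,X,z,r):
    p=c.proj(np.c_[X[0]+r*np.cos(a),X[1]+r*np.sin(a),0*a+z]); return np.r_[p.min(0),p.max(0)]
def fit(bt,bs,r,g,fz=None):
    def f(v):
        z=v[2] if fz is None else fz
        return np.r_[box(top,v,z,r)-bt, box(side,v,z,r)-bs]
    R=least_squares(f,g); return R.x.round(1),R.fun.round(1)
T=lambda l,t,r,b:np.array([195+l/4-.5,160+t/4-.5,195+r/4-.5,160+b/4-.5])
S=lambda l,t,r,b:np.array([205+(l-404)/4-.5,165+t/4-.5,205+(r-404)/4-.5,165+b/4-.5])
T2=lambda l,t,r,b:np.array([100+l/6-.5,170+t/6-.5,100+r/6-.5,170+b/6-.5])
S2=lambda l,t,r,b:np.array([205+(l-400)/8-.5,175+t/8-.5,205+(r-400)/8-.5,175+b/8-.5])
print("ring",fit(T(128,141,324,337),S(580,184,763,257),67,(500,60,84)))
print("boss",fit(T2(135,143,213,226),S2(549,107,630,143),19,(549,417,51)))
print("plate",fit(T2(58,54,334,334),S2(443,123,747,249),70,(549,417,21)))
for p,z in(((255.5,177),160),((255.5,177),157)): print("post",top.atz(p,z).round(1))
print("arm",top.atz((195+95/4-.5,160+100/4-.5),157).round(1), "ball",top.atz((195+65/4-.5,160+62/4-.5),250).round(1))
print("nipple",top.atz((195+105/4,160+224/4),60),"gauge",top.atz((195+383/4,160+268/4),45))
print("flask",[top.atz(p,37).round() for p in((326,238),(376,240))],"cream",top.atz((211,259),29).round())
E
```

```text
ring (array([499.8,  58.7,  82.5]), np.float64(0.2)) boss (array([550.9, 420.5,  51.7]), np.float64(0.15))
ring (array([500.1,  58.6,  84.5]), array([ 0.4,  1.1, -0.6, -0.5,  0.5, -0.8, -0. ,  0.5]))
boss (array([551. , 420.6,  51.7]), array([-0. ,  0.7, -0.1, -0.4,  0.1,  0.3,  0.3, -0.4]))
plate (array([552.5, 421.1,  21.7]), array([-0.3,  0.6,  0.1, -0.1,  0.5,  0.6,  0.1, -0.7]))
post [602.5  45.  160. ]
post [603.3  45.2 157. ]
arm [580.2 143.3 157. ] ball [581.2 147.6 250. ]
nipple [510.89914498 145.68937132  60.        ] gauge [486.44905307 -54.35617445  45.        ]
flask [array([ 458., -157.,   37.]), array([ 456., -303.,   37.])] cream [389. 174.  29.]
```

Measured values agree with the text: ring height 84.5 mm, boss top 51.7 mm (51 expected), plate top 21.7 mm, post 103 mm from the pot axis. That gives the mouth at (500,58.6), pot yaw about -0.13, and the lid at (551.5,420.8). I'll use a closing line at about 1.92 rad, which keeps the gripper body clear of post and lever.

```bash
cat >> h.py <<'E'
from scipy.spatial.transform import Rotation as Ro
def go(*targets):
    "TCP targets in world -> shifts in tool axes, one after another"
    s=robot.state(); R=Ro.from_quat(s['eef_rot']); p=np.array(s['tcp_pos'])
    print("tcp",p.round(1),"ang y",np.arctan2(*R.as_matrix()[[1,0],1]).round(3),"tilt",R.as_matrix()[2].round(3),"F",np.round(s['contact_force'],1),"gap",round(s['finger_gap'],1),"t",round(s['time_s'],2))
    for t in targets: t=np.array(t,float); print(" ->",t,R.inv().apply(t-p).round(1)); p=t
E
python3 steer.py '[[[0, 0, 0, -0.125, 88], [0, 0, 0, -0.125, 88], [0, 0, 0, -0.125, 88], [0, 0, 0, -0.125, 88], [0, 0, 0, -0.125, 88], [0, 0, 0, -0.125, 88], [0, 0, 0, 0, 88]]]'
python3 -c "
from h import *
go((551.5,420.8,290),(551.5,420.8,190))"
```

```text
time_s: 0.68
tcp_pos: [242.9, 575.6, 404.2]
eef_rot: [-0.176, 0.984, -0.0, -0.0]
contact_force: [-1.3, -0.8, -0.1]
finger_gap: 87.9
finger_force: 0.0
tcp [242.9 575.6 404.2] ang y 1.925 tilt [ 0.001 -0.001 -1.   ] F [-1.3 -0.8 -0.1] gap 87.9 t 0.68
 -> [551.5 420.8 290. ] [-235.8 -252.1  114.1]
 -> [551.5 420.8 190. ] [ -0.1   0.1 100. ]
```

```bash
python3 steer.py '[[[-23.6, -25.2, 11.4, 0, 88], [-23.6, -25.2, 11.4, 0, 88], [-23.6, -25.2, 11.4, 0, 88], [-23.6, -25.2, 11.4, 0, 88], [-23.6, -25.2, 11.4, 0, 88]]]' >/dev/null
python3 steer.py '[[[-23.6, -25.2, 11.4, 0, 88], [-23.6, -25.2, 11.4, 0, 88], [-23.6, -25.2, 11.4, 0, 88], [-23.6, -25.2, 11.4, 0, 88], [-23.6, -25.2, 11.4, 0, 88], [0, 0, 0, 0, 88], [0, 0, 0, 0, 88]]]' >/dev/null
python3 -c "
from h import *
go((551.5,420.8,290),(551.5,420.8,190))
crops('pics/d1.png',[(robot.capture('top'),90,150,100,100,4),(robot.capture('side'),190,120,90,100,4)])"
```

```text
tcp [553.2 417.8 289. ] ang y 1.914 tilt [ 0.001 -0.003 -1.   ] F [-0.4  1.   1. ] gap 88.0 t 1.68
 -> [551.5 420.8 290. ] [ 0.6  3.4 -1. ]
 -> [551.5 420.8 190. ] [ -0.1   0.3 100. ]
```

View pics/d1.png

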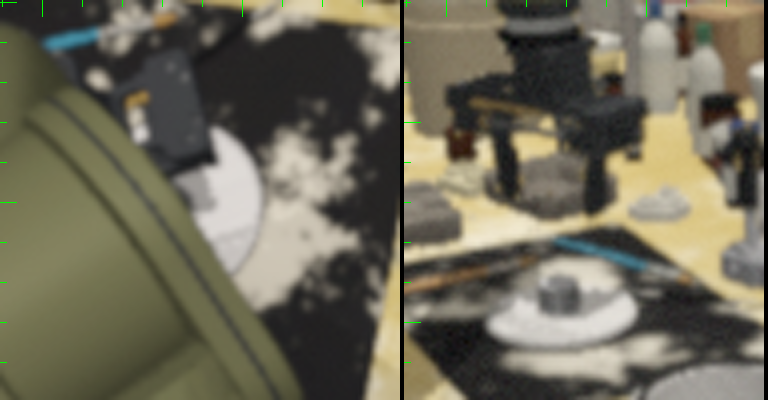

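The gripper is centred above the boss with its fingers open on either side of it. Descending and gripping.

```bash
python3 steer.py '[[[0.6, 3.4, 30, 0, 88], [0, 0, 30, 0, 88], [0, 0, 20, 0, 88], [0, 0, 10, 0, 88], [0, 0, 8, 0, 88], [0, 0, 0, 0, 88], [0, 0, 0, 0, 88]]]'
python3 steer.py '[[[0, 0, 0, 0, 60], [0, 0, 0, 0, 45], [0, 0, 0, 0, 30], [0, 0, 0, 0, 30], [0, 0, 0, 0, 30], [0, 0, 0, 0, 30]]]' 35
python3 -c "
from h import *
go((551.5,420.8,190))"
```

```text
time_s: 2.37
tcp_pos: [549.1, 424.4, 193.7]
eef_rot: [-0.175, 0.985, 0.001, 0.001]
contact_force: [0.2, 0.5, 0.3]
finger_gap: 88.1
finger_force: 0.0
time_s: 2.87
tcp_pos: [549.3, 423.5, 193.0]
eef_rot: [-0.175, 0.985, 0.0, 0.0]
contact_force: [0.3, 0.8, -0.3]
finger_gap: 50.5
finger_force: 0.0
tcp [549.3 423.5 193. ] ang y 1.922 tilt [-0.  0. -1.] F [ 0.3  0.8 -0.3] gap 50.5 t 2.87
 -> [551.5 420.8 190. ] [-1.1 -3.3  3. ]
```

```bash
python3 steer.py '[[[-1.1, -3.3, 3, 0, 52], [0, 0, 0, 0, 50], [0, 0, 0, 0, 50], [0, 0, 0, 0, 50]]]' >/dev/null
python3 steer.py '[[[0, 0, 0, 0, 42], [0, 0, 0, 0, 36], [0, 0, 0, 0, 30], [0, 0, 0, 0, 30], [0, 0, 0, 0, 30], [0, 0, 0, 0, 30]]]' 35
python3 -c "
from h import *
go((551.5,420.8,190))"
```

```text
time_s: 3.7
tcp_pos: [551.3, 421.0, 189.8]
eef_rot: [-0.175, 0.985, 0.0, 0.0]
contact_force: [0.4, 0.8, -0.6]
finger_gap: 36.8
finger_force: 35.0
tcp [551.3 421.  189.8] ang y 1.922 tilt [-0.  0. -1.] F [ 0.4  0.8 -0.6] gap 36.8 t 3.7
 -> [551.5 420.8 190. ] [-0.1 -0.3 -0.2]
```

```bash
python3 steer.py '[[[0, 0, -10, 0, 30], [0, 0, -30, 0, 30], [0, 0, -40, 0, 30], [0, 0, -40, 0, 30], [0, 0, -40, 0, 30], [0, 0, -40, 0, 30], [0, 0, -40, 0, 30], [0, 0, -30, 0, 30]]]' 50
python3 steer.py '[[[0, 0, -10, 0, 30], [0, 0, 0, 0, 30], [0, 0, 0, 0, 30], [0, 0, 0, 0, 30]]]'
python3 -c "
from h import *
go((500,58.6,470),(500,58.6,300))
crops('pics/e1.png',[(robot.capture('top'),60,130,130,130,3),(robot.capture('side'),160,60,130,130,3)])"
```

```text
time_s: 4.37
tcp_pos: [551.1, 420.4, 463.6]
eef_rot: [-0.175, 0.985, 0.0, 0.001]
contact_force: [0.7, 0.0, -4.7]
finger_gap: 36.6
finger_force: 50.0
time_s: 4.7
tcp_pos: [551.0, 420.1, 466.3]
eef_rot: [-0.175, 0.985, -0.002, -0.002]
contact_force: [0.3, 0.2, -5.0]
finger_gap: 36.9
finger_force: 50.0
tcp [551.  420.1 466.3] ang y 1.922 tilt [ 0.006 -0.003 -1.   ] F [ 0.3  0.2 -5. ] gap 36.9 t 4.7
 -> [500.   58.6 470. ] [ 172.4 -321.8   -1.8]
 -> [500.   58.6 300. ] [ -1.    0.5 170. ]
```

View pics/e1.png

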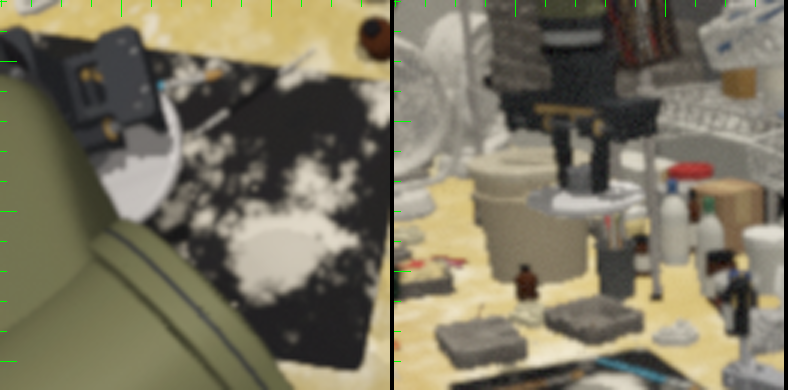

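The lid is held level and 5 N of load shows on the wrist. Its underside at about 279 mm clears the lever's 256 mm. Carrying it over the pot.

```bash
python3 steer.py '[[[7, -13, 0, 0, 30], [14, -27, 0, 0, 30], [14, -27, 0, 0, 30], [14, -27, 0, 0, 30], [14, -27, 0, 0, 30], [14, -27, 0, 0, 30], [14, -27, 0, 0, 30], [14, -27, 0, 0, 30]]]' >/dev/null
python3 steer.py '[[[14, -27, 0, 0, 30], [14, -27, 0, 0, 30], [14, -27, 0, 0, 30], [14, -25, 0, 0, 30], [12, -12, 0, 0, 30], [0, 0, 0, 0, 30], [0, 0, 0, 0, 30], [0, 0, 0, 0, 30]]]'
python3 -c "
from h import *
go((500,58.6,470),(500,58.6,300))"
```

```text
time_s: 6.13
tcp_pos: [499.1, 61.5, 469.2]
eef_rot: [-0.175, 0.985, 0.001, -0.0]
contact_force: [-0.5, 0.3, -4.2]
finger_gap: 36.9
finger_force: 50.0
tcp [499.1  61.5 469.2] ang y 1.923 tilt [ 0.     0.001 -1.   ] F [-0.5  0.3 -4.2] gap 36.9 t 6.13
 -> [500.   58.6 470. ] [ 0.2 -3.  -0.8]
 -> [500.   58.6 300. ] [ -0.   -0.2 170. ]
```

```bash
python3 steer.py '[[[0.2, -3, 20, 0, 30], [0, 0, 35, 0, 30], [0, 0, 35, 0, 30], [0, 0, 35, 0, 30], [0, 0, 30, 0, 30], [0, 0, 20, 0, 30], [0, 0, 5, 0, 30], [0, 0, 0, 0, 30]]]' >/dev/null
python3 steer.py '[[[0, 0, 0, 0, 30], [0, 0, 0, 0, 30], [0, 0, 0, 0, 30]]]' 
python3 -c "
from h import *
go((500,58.6,275))
crops('pics/f1.png',[(robot.capture('top'),195,160,100,100,4),(robot.capture('side'),220,150,100,100,4)])"
```

```text
time_s: 7.05
tcp_pos: [500.6, 58.3, 291.1]
eef_rot: [-0.175, 0.985, 0.0, 0.002]
contact_force: [-0.3, 0.1, -4.4]
finger_gap: 37.1
finger_force: 50.0
tcp [500.6  58.3 291.1] ang y 1.922 tilt [-0.003 -0.    -1.   ] F [-0.3  0.1 -4.4] gap 37.1 t 7.05
 -> [500.   58.6 275. ] [ 0.5  0.5 16.1]
```

View pics/f1.png

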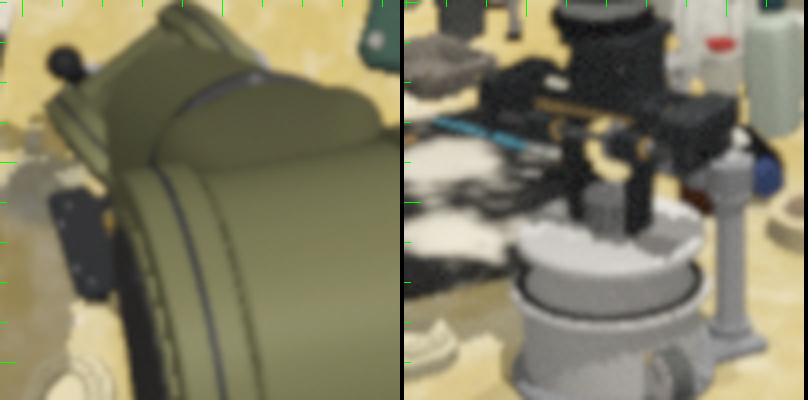

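The lid hovers level over the mouth, plate spanning about 517–704 in the side crop, flange 513–709. Checking that against the model, then lowering gently.

```bash
python3 - <<'E'
from h import *
a=np.linspace(0,2*np.pi,180)
def box(X,z,r):
    p=side.proj(np.c_[X[0]+r*np.cos(a),X[1]+r*np.sin(a),0*a+z]); b=np.r_[p.min(0),p.max(0)]; o=np.array([220,150]*2); return ((b-o+.5)*4+[404,0,404,0]).round(1)
print("plate pred l,t,r,b",box((500.6,58.3),122,70),"ring",box((500.1,58.6),84,71),"flange",box((500.1,58.6),80,75))
E
python3 steer.py '[[[0.3, 0.3, 6, 0, 30], [0, 0, 4, 0, 30], [0, 0, 2, 0, 30], [0, 0, 0, 0, 30], [0, 0, 0, 0, 30]]]'
```

```text
plate pred l,t,r,b [516.1 194.7 707.5 272.6] ring [516.8 239.2 708.4 322. ] flange [511.7 241.7 713.9 329.7]
time_s: 7.57
tcp_pos: [499.4, 58.1, 277.4]
eef_rot: [-0.175, 0.985, 0.0, -0.0]
contact_force: [-0.3, 0.7, -4.2]
finger_gap: 36.7
finger_force: 50.0
```

```bash
python3 steer.py '[[[0, 0, 3, 0, 30], [0, 0, 2, 0, 30], [0, 0, 2, 0, 30], [0, 0, 1, 0, 30], [0, 0, 0, 0, 30], [0, 0, 0, 0, 30]]]' 
python3 steer.py '[[[0, 0, 2, 0, 30], [0, 0, 1, 0, 30], [0, 0, 1, 0, 30], [0, 0, 0, 0, 30], [0, 0, 0, 0, 30], [0, 0, 0, 0, 30]]]'
python3 -c "
from h import *
go((500,58.6,262))"
```

```text
time_s: 8.07
tcp_pos: [499.5, 58.2, 269.6]
eef_rot: [-0.175, 0.985, 0.0, -0.0]
contact_force: [-0.4, -0.7, -4.2]
finger_gap: 36.7
finger_force: 50.0
time_s: 8.57
tcp_pos: [499.5, 58.2, 265.7]
eef_rot: [-0.175, 0.985, 0.0, 0.0]
contact_force: [0.4, 0.4, -3.9]
finger_gap: 36.9
finger_force: 50.0
tcp [499.5  58.2 265.7] ang y 1.922 tilt [-0.  0. -1.] F [ 0.4  0.4 -3.9] gap 36.9 t 8.57
 -> [500.   58.6 262. ] [-0.6  0.2  3.7]
```

```bash
python3 steer.py '[[[0, 0, 1, 0, 30], [0, 0, 1, 0, 30], [0, 0, 1, 0, 30], [0, 0, 0.7, 0, 30], [0, 0, 0, 0, 30], [0, 0, 0, 0, 30], [0, 0, 0, 0, 30]]]'
python3 -c "
from h import *
go((500,58.6,262))"
```

```text
time_s: 9.15
tcp_pos: [499.5, 58.1, 262.1]
eef_rot: [-0.175, 0.985, -0.0, 0.0]
contact_force: [-0.7, -0.1, -3.4]
finger_gap: 37.0
finger_force: 50.0
tcp [499.5  58.1 262.1] ang y 1.922 tilt [-0. -0. -1.] F [-0.7 -0.1 -3.4] gap 37.0 t 9.15
 -> [500.   58.6 262. ] [-0.6  0.3  0.1]
```

Weight has started to transfer onto the seal. Another 1 mm down, then release.

```bash
python3 steer.py '[[[0, 0, 0.7, 0, 30], [0, 0, 0.5, 0, 30], [0, 0, 0, 0, 30], [0, 0, 0, 0, 30], [0, 0, 0, 0, 30]]]'
python3 steer.py '[[[0, 0, 0, 0, 40], [0, 0, 0, 0, 48], [0, 0, 0, 0, 60], [0, 0, 0, 0, 80], [0, 0, 0, 0, 88], [0, 0, 0, 0, 88], [0, 0, 0, 0, 88], [0, 0, 0, 0, 88]]]'
python3 -c "
from h import *
go((500,58.6,470))"
```

```text
time_s: 9.57
tcp_pos: [499.5, 58.1, 261.0]
eef_rot: [-0.175, 0.985, -0.0, 0.0]
contact_force: [-1.4, 0.4, 1.5]
finger_gap: 36.6
finger_force: 50.0
time_s: 10.23
tcp_pos: [499.6, 58.1, 260.8]
eef_rot: [-0.175, 0.985, 0.0, 0.0]
contact_force: [-0.1, 0.0, 0.3]
finger_gap: 84.5
finger_force: 0.0
tcp [499.6  58.1 260.8] ang y 1.922 tilt [-0.  0. -1.] F [-0.1  0.   0.3] gap 84.5 t 10.23
 -> [500.   58.6 470. ] [  -0.6    0.3 -209.2]
```

Lid released. Rising, turning the tool for the arm, and checking the seat plus the lever position.

```bash
python3 steer.py '[[[0, 0, -10, 0, 88], [0, 0, -15, 0, 88], [0, 0, -30, 0, 88], [0, 0, -30, 0.1, 88], [0, 0, -40, 0.12, 88], [0, 0, -40, 0.12, 88], [0, 0, -15, 0.12, 88], [0, 0, 0, 0.12, 88]]]'
python3 steer.py '[[[0, 0, 0, 0.12, 60], [0, 0, 0, 0.12, 60], [0, 0, 0, 0.12, 60], [0, 0, 0, 0.12, 60], [0, 0, 0, 0.12, 60], [0, 0, 0, 0.12, 60], [0, 0, 0, 0.12, 60], [0, 0, 0, 0.12, 60]]]'
python3 steer.py '[[[0, 0, 0, 0.11, 60], [0, 0, 0, 0, 60], [0, 0, 0, 0, 60]]]'
python3 - <<'E'
from h import *
go()
s=cv2.imread("pics/side0.png")
crops("pics/g1.png",[(s,260,170,60,60,6),(robot.capture('side'),225,160,100,90,4)])
E
```

```text
time_s: 10.9
tcp_pos: [500.4, 58.5, 445.1]
eef_rot: [0.117, 0.993, 0.001, 0.004]
contact_force: [-0.5, 1.0, -0.9]
finger_gap: 88.4
finger_force: 0.0
time_s: 11.57
tcp_pos: [499.3, 58.1, 440.8]
eef_rot: [0.562, 0.827, -0.0, -0.0]
contact_force: [-0.4, -0.1, -0.2]
finger_gap: 60.0
finger_force: 0.0
time_s: 11.82
tcp_pos: [499.3, 58.3, 440.8]
eef_rot: [0.603, 0.797, -0.0, -0.0]
contact_force: [0.0, -0.6, -1.1]
finger_gap: 59.8
finger_force: 0.0
tcp [499.3  58.3 440.8] ang y 0.275 tilt [-0. -0. -1.] F [ 0.  -0.6 -1.1] gap 59.8 t 11.82
```

View pics/g1.png

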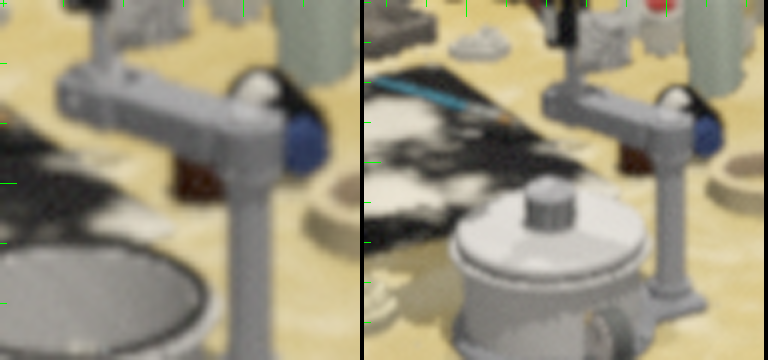

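The lid sits level on the seal, with its boss centred at about (551,205) in the crop. The lever shaft rises from the fork at side pixel (276,183). Now solving for the arm and lever angles.

```bash
python3 - <<'E'
from h import *
post=np.array([602.5,45]); psi=-0.132
def pt(th,lam,r):
    d=np.pi+psi-th; u=np.array([np.cos(d),np.sin(d)])
    return np.r_[post+u*(102+r*np.cos(lam)),145+r*np.sin(lam)]
f=lambda v: np.r_[top.proj(pt(v[0],v[1],99))[0]-(210.75,175), side.proj(pt(v[0],v[1],20))[0]-(276.2,181)]
r=least_squares(f,(1.3,1.5)); th,lam=r.x; print(r.x,r.fun,[pt(th,lam,x).round(1) for x in(0,78,99)], side.proj(pt(th,lam,99)).round(1))
g=pt(th,lam,78); go((g[0],g[1],440.8))
d=np.pi+psi-th;print("tangent line",(d-np.pi/2))
E
```

```text
[1.23616934 1.5351656 ] [ 0.08680094  0.62073286  0.60666312 -1.44668767] [array([582. , 144.9, 145. ]), array([581.4, 147.6, 223. ]), array([581.3, 148.4, 243.9])] [[275.5 155.2]]
tcp [499.4  58.3 440.8] ang y 0.275 tilt [ 0. -0. -1.] F [1.3 0.3 0.6] gap 59.6 t 11.87
 -> [581.41401046 147.6349739  440.8       ] [ 63.7 103.3  -0. ]
tangent line 0.2026269898697326
```

```bash
python3 steer.py '[[[10, 16, 0, 0.06, 60], [15, 25, 0, 0, 60], [15, 25, 0, 0, 60], [15, 25, 0, 0, 60], [8, 13, 0, 0, 60], [0, 0, 0, 0, 60], [0, 0, 0, 0, 60], [0, 0, 0, 0, 60]]]' > /dev/null
python3 - <<'E'
from h import *
go((581.4,148,440.8),(581.4,148,376))
crops("pics/g2.png",[(robot.capture('top'),170,130,90,90,4),(robot.capture('side'),225,90,100,110,4)])
E
```

```text
tcp [586.5 141.2 440.5] ang y 0.212 tilt [-0.001 -0.002 -1.   ] F [-0.5 -0.2  0.1] gap 60.1 t 12.53
 -> [581.4 148.  440.8] [ 7.7 -3.6 -0.3]
 -> [581.4 148.  376. ] [ 0.   0.1 64.8]
```

View pics/g2.png

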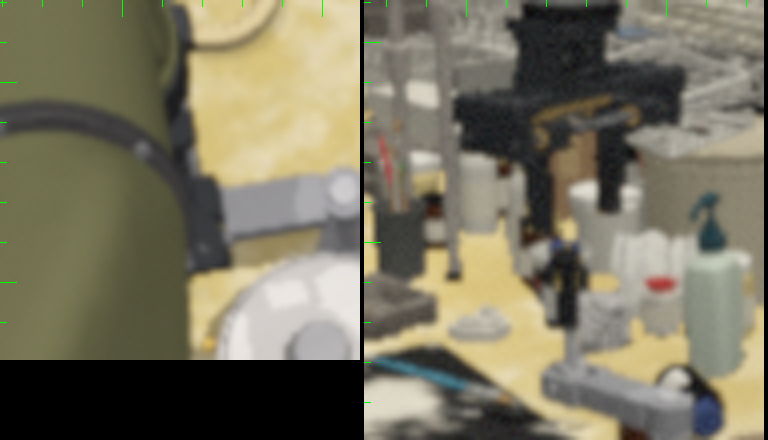

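The lever ball is at side crop (565,250), i.e. pixel (275,153), as predicted, and lies between the open fingers. Correcting and descending to straddle it.

```bash
python3 steer.py '[[[7.7, -3.6, 0, 0, 60], [0, 0, 0, 0, 60], [0, 0, 20, 0, 60], [0, 0, 20, 0, 60], [0, 0, 15, 0, 60], [0, 0, 9, 0, 60], [0, 0, 0, 0, 60], [0, 0, 0, 0, 60]]]'
python3 steer.py '[[[0, 0, 0, 0, 50], [0, 0, 0, 0, 40], [0, 0, 0, 0, 32], [0, 0, 0, 0, 32], [0, 0, 0, 0, 32]]]'
python3 - <<'E'
from h import *
go()
E
```

```text
time_s: 13.3
tcp_pos: [581.9, 149.2, 377.0]
eef_rot: [0.628, 0.778, -0.0, -0.0]
contact_force: [0.4, 0.6, 0.9]
finger_gap: 60.3
finger_force: 0.0
time_s: 13.72
tcp_pos: [582.1, 149.2, 377.2]
eef_rot: [0.628, 0.778, 0.0, 0.0]
contact_force: [-0.1, 0.7, -0.8]
finger_gap: 32.2
finger_force: 0.0
tcp [582.1 149.2 377.2] ang y 0.212 tilt [ 0.     0.001 -1.   ] F [-0.1  0.7 -0.8] gap 32.2 t 13.72
```

```bash
python3 steer.py '[[[-0.3, -8.4, 0, -0.08, 32], [-0.3, -8.4, 0, -0.08, 32], [-0.3, -8.4, 0, -0.08, 32], [-0.3, -8.4, 0, -0.08, 32], [-0.3, -8.4, 0, -0.08, 32], [-0.3, -8.4, 0, -0.08, 32], [-0.3, -8.4, 0, -0.08, 32], [0, 0, 0, 0, 32]]]'
python3 - <<'E'
from h import *
go()
p=robot.state()['tcp_pos'][:2]-np.array([602.5,45]);print(np.hypot(*p),"theta tcp",np.pi-.132-np.arctan2(p[1],p[0])%(2*np.pi))
E
```

```text
time_s: 14.38
tcp_pos: [530.0, 121.6, 377.1]
eef_rot: [0.388, 0.922, 0.0, -0.0]
contact_force: [0.3, -0.6, 0.8]
finger_gap: 31.9
finger_force: 0.0
tcp [530.  121.6 377.1] ang y 0.774 tilt [ 0.001  0.    -1.   ] F [ 0.3 -0.6  0.8] gap 31.9 t 14.38
105.50560622233031 theta tcp 0.6807848092553228
```

```bash
python3 steer.py '[[[-0.3, -8.4, 0, -0.08, 32], [-0.3, -8.4, 0, -0.08, 32], [-0.3, -8.4, 0, -0.08, 32], [-0.3, -8.4, 0, -0.08, 32], [-0.3, -8.4, 0, -0.08, 32], [-0.3, -8.4, 0, -0.08, 32], [-0.3, -8.4, 0, -0.08, 32], [0, 0, 0, 0, 32]]]'
python3 steer.py '[[[-0.2, -4.2, 0, -0.04, 32], [-0.2, -4.2, 0, -0.04, 32], [0, -3, 0, -0.02, 32], [0, -2, 0, -0.02, 32], [0, 0, 0, 0, 32], [0, 0, 0, 0, 32]]]'
python3 - <<'E'
from h import *
go()
p=robot.state()['tcp_pos'][:2]-np.array([602.5,45]);print(np.hypot(*p),"theta tcp",np.pi-.132-np.arctan2(p[1],p[0])%(2*np.pi))
E
```

```text
time_s: 15.05
tcp_pos: [501.5, 70.7, 376.9]
eef_rot: [0.12, 0.993, -0.0, -0.0]
contact_force: [-1.1, 0.6, -0.6]
finger_gap: 32.0
finger_force: 0.0
time_s: 15.55
tcp_pos: [499.6, 58.4, 376.8]
eef_rot: [0.06, 0.998, -0.0, -0.0]
contact_force: [-0.8, 1.6, -0.2]
finger_gap: 32.4
finger_force: 0.7
tcp [499.6  58.4 376.8] ang y 1.45 tilt [ 0. -0. -1.] F [-0.8  1.6 -0.2] gap 32.4 t 15.55
103.82074980369791 theta tcp -0.002256110825341384
```

```bash
python3 steer.py '[[[0, -3, 0, 0, 32], [0, -3, 0, 0, 32], [0, 0, 0, 0, 32], [0, 0, 0, 0, 32]]]'
python3 steer.py '[[[0, -2, 0, 0, 32], [0, -1, 0, 0, 32], [0, 0, 0, 0, 32], [0, 0, 0, 0, 32]]]'
python3 steer.py '[[[0, -1, 0, 0, 32], [0, -1, 0, 0, 32], [0, 0, 0, 0, 32], [0, 0, 0, 0, 32]]]'
```

```text
time_s: 15.88
tcp_pos: [498.9, 53.5, 376.9]
eef_rot: [0.059, 0.998, 0.001, 0.0]
contact_force: [-0.7, 6.2, -0.2]
finger_gap: 32.1
finger_force: 2.6
time_s: 16.22
tcp_pos: [498.8, 52.6, 376.9]
eef_rot: [0.058, 0.998, 0.003, 0.001]
contact_force: [0.1, 10.8, -3.1]
finger_gap: 31.9
finger_force: 5.2
time_s: 16.55
tcp_pos: [498.7, 52.1, 376.9]
eef_rot: [0.057, 0.998, 0.004, 0.001]
contact_force: [-0.2, 14.6, -4.7]
finger_gap: 32.0
finger_force: 6.9
```

The force has risen against the stop. Centring the fingers, rising clear and looking.

```bash
python3 steer.py '[[[0, 4, 0, 0, 40], [0, 4, 0, 0, 50], [0, 2, 0, 0, 60], [0, 0, 0, 0, 60], [0, 0, -20, 0, 60], [0, 0, -30, 0, 60], [0, 0, -20, 0, 60], [0, 0, 0, 0, 60]]]'
python3 - <<'E'
from h import *
go()
crops("pics/k1.png",[(robot.capture('top'),200,150,90,100,4),(robot.capture('side'),225,110,100,130,4)])
E
```

```text
time_s: 17.22
tcp_pos: [500.5, 57.0, 450.4]
eef_rot: [0.06, 0.998, 0.001, 0.004]
contact_force: [1.0, -0.3, -0.3]
finger_gap: 60.2
finger_force: 0.0
tcp [500.5  57.  450.4] ang y 1.45 tilt [-0.007  0.002 -1.   ] F [ 1.  -0.3 -0.3] gap 60.2 t 17.22
```

View pics/k1.png

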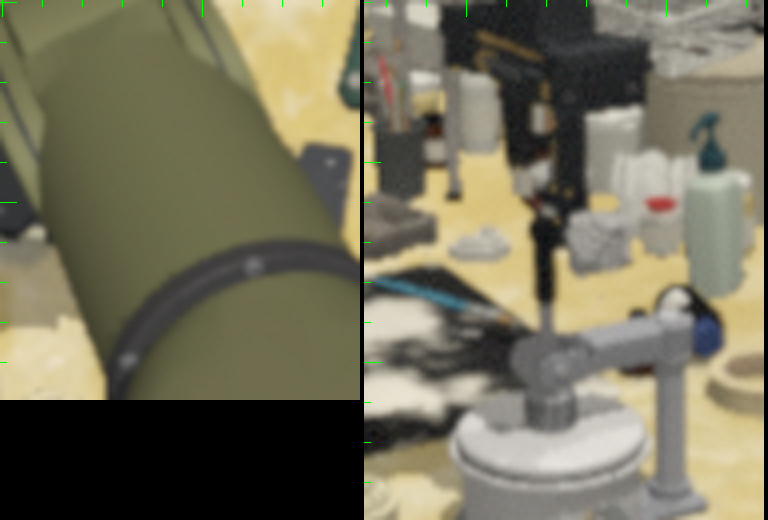

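The arm is over the boss and the lever stands upright in line with it, ball at side pixel (270,166). Checking the angle, then moving to the post side with closed fingers.

```bash
python3 - <<'E'
from h import *
post=np.array([602.5,45]); psi=-0.132
def pt(th,lam,r):
    d=np.pi+psi-th; u=np.array([np.cos(d),np.sin(d)])
    return np.r_[post+u*(102+r*np.cos(lam)),145+r*np.sin(lam)]
for th in(0,.06,.12): print(th,side.proj(pt(th,1.535,99)).round(1),side.proj(pt(th,1.535,20)).round(1),pt(th,1.535,0).round(1))
u=pt(0,0,100)-pt(0,0,0);u/=100;c=pt(0,0,0);c[2]=0
go(c-40*u+[0,0,450.4],c-40*u+[0,0,391])
E
```

```text
0 [[269.2 167.9]] [[271.  193.8]] [501.4  58.4 145. ]
0.06 [[268.3 167.3]] [[270.1 193.1]] [502.4  64.5 145. ]
0.12 [[267.5 166.6]] [[269.3 192.3]] [503.7  70.4 145. ]
tcp [499.4  56.6 447.2] ang y 1.451 tilt [-0.002 -0.    -1.   ] F [0.5 0.4 0.5] gap 59.8 t 17.32
 -> [541.03936017  53.16025436 450.4       ] [-41.7   1.6  -3.2]
 -> [541.03936017  53.16025436 391.        ] [ 0.1  0.  59.4]
```

```bash
python3 steer.py '[[[-10, 0, 0, 0, 0], [-15, 0, 0, 0, 0], [-12, 0, 0, 0, 0], [0, 0, 0, 0, 0], [0, 0, 0, 0, 0], [0, 0, 0, 0, 0], [0, 0, 0, 0, 0], [0, 0, 0, 0, 0]]]'
python3 - <<'E'
from h import *
go((540.9,53.1,450),(540.9,53.1,391))
E
```

```text
time_s: 17.98
tcp_pos: [535.4, 53.1, 446.6]
eef_rot: [0.059, 0.998, -0.0, -0.0]
contact_force: [-0.4, 0.4, 0.2]
finger_gap: 9.0
finger_force: 0.0
tcp [535.4  53.1 446.6] ang y 1.453 tilt [ 0.001 -0.    -1.   ] F [-0.4  0.4  0.2] gap 9.0 t 17.98
 -> [540.9  53.1 450. ] [-5.4  0.6 -3.4]
 -> [540.9  53.1 391. ] [-0.  0. 59.]
```

```bash
python3 steer.py '[[[-5.4, 0.6, 0, 0, 0], [0, 0, 15, 0, 0], [0, 0, 20, 0, 0], [0, 0, 15, 0, 0], [0, 0, 6, 0, 0], [0, 0, 0, 0, 0], [0, 0, 0, 0, 0]]]'
python3 steer.py '[[[10, 0, 0, 0, 0], [10, 0, 0, 0, 0], [8, 0, 0, 0, 0], [8, 0, 0.5, 0, 0], [8, 0, 0.5, 0, 0], [0, 0, 0, 0, 0], [0, 0, 0, 0, 0]]]'
python3 - <<'E'
from h import *
go((498.3,58.8,390),(475.6,61.8,383),(456.1,64.4,369),(441.6,66.3,350),(435.3,67.1,335.2),(432,67.6,319.5))
E
```

```text
time_s: 18.57
tcp_pos: [541.8, 53.1, 391.2]
eef_rot: [0.059, 0.998, 0.0, 0.0]
contact_force: [-0.9, 0.8, 0.2]
finger_gap: 0.4
finger_force: 0.0
time_s: 19.15
tcp_pos: [497.4, 58.3, 390.0]
eef_rot: [0.059, 0.998, -0.0, -0.0]
contact_force: [0.7, 0.6, 1.1]
finger_gap: 0.4
finger_force: 0.1
tcp [497.4  58.3 390. ] ang y 1.453 tilt [ 0.001 -0.    -1.   ] F [0.7 0.6 1.1] gap 0.4 t 19.15
 -> [498.3  58.8 390. ] [-0.9  0.6 -0. ]
 -> [475.6  61.8 383. ] [22.9  0.3  7. ]
 -> [456.1  64.4 369. ] [19.7  0.3 14. ]
 -> [441.6  66.3 350. ] [14.6  0.2 19. ]
 -> [435.3  67.1 335.2] [ 6.3  0.1 14.8]
 -> [432.   67.6 319.5] [ 3.3  0.1 15.7]
```

```bash
python3 steer.py '[[[7.5, 0.3, 2, 0, 0], [7.5, 0.2, 2.5, 0, 0], [7, 0.1, 3, 0, 0], [6.5, 0.1, 4.5, 0, 0], [6.5, 0.1, 4.5, 0, 0], [6.5, 0.1, 5, 0, 0], [0, 0, 0, 0, 0], [0, 0, 0, 0, 0]]]'
python3 steer.py '[[[5, 0.1, 6, 0, 0], [5, 0.1, 6, 0, 0], [5, 0, 7, 0, 0], [3, 0, 7, 0, 0], [3, 0, 7, 0, 0], [0, 0, 0, 0, 0], [0, 0, 0, 0, 0]]]'
python3 steer.py '[[[1, 0, 5, 0, 0], [1, 0, 5, 0, 0], [1, 0, 3, 0, 0], [0, 0, 0, 0, 0], [0, 0, 0, 0, 0]]]'
```

```text
time_s: 19.82
tcp_pos: [455.8, 63.9, 367.6]
eef_rot: [0.059, 0.998, -0.001, -0.001]
contact_force: [0.8, -1.1, 0.7]
finger_gap: 0.2
finger_force: 0.0
time_s: 20.4
tcp_pos: [435.7, 66.5, 335.0]
eef_rot: [0.059, 0.998, -0.0, -0.001]
contact_force: [-0.3, -0.2, -0.0]
finger_gap: 0.1
finger_force: 0.0
time_s: 20.82
tcp_pos: [432.7, 66.9, 322.2]
eef_rot: [0.059, 0.998, -0.0, -0.0]
contact_force: [-0.5, -1.6, 0.5]
finger_gap: 0.2
finger_force: 0.0
```

```bash
python3 steer.py '[[[0, 0, 2, 0, 0], [0, 0, 2, 0, 0], [0, 0, 0, 0, 0], [0, 0, 0, 0, 0]]]'
python3 - <<'E'
from h import *
go()
crops("pics/m1.png",[(robot.capture('side'),215,120,130,130,5)])
E
```

```text
time_s: 21.15
tcp_pos: [432.4, 67.0, 319.5]
eef_rot: [0.059, 0.998, -0.0, 0.0]
contact_force: [-4.9, -1.4, 20.7]
finger_gap: 0.5
finger_force: 9.9
tcp [432.4  67.  319.5] ang y 1.452 tilt [-0.001 -0.001 -1.   ] F [-4.9 -1.4 20.7] gap 0.5 t 21.15
```

View pics/m1.png

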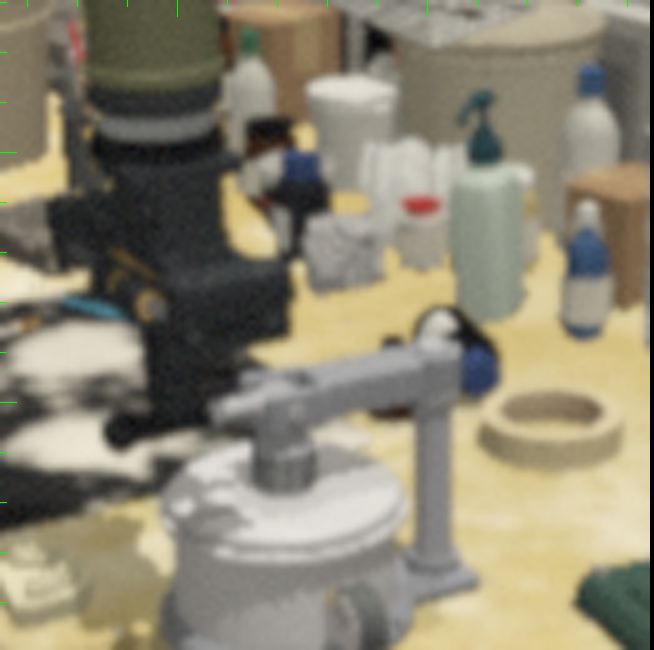

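The lever lies level, ball at crop (122,430), with 20 N at the height expected for its stop. One more small push, then retreat.

```bash
python3 steer.py '[[[0, 0, 1, 0, 0], [0, 0, 0.5, 0, 0], [0, 0, 0, 0, 0], [0, 0, 0, 0, 0]]]'
python3 steer.py '[[[0, 0, -5, 0, 0], [0, 0, -10, 0, 0], [0, 0, -30, 0, 0], [0, 0, -40, 0, 0], [0, 0, -40, 0, 0], [0, 0, -30, 0, 0], [0, 0, 0, 0, 0], [0, 0, 0, 0, 0]]]'
python3 steer.py '[[[15, 25, 0, 0, 0], [15, 35, 0, 0, 0], [15, 35, 0, 0, 0], [15, 35, 0, 0, 0], [15, 35, 0, 0, 0], [0, 0, 0, 0, 0], [0, 0, 0, 0, 0]]]'
python3 - <<'E'
from h import *
crops("pics/n1.png",[(robot.capture('top'),185,160,100,110,4),(robot.capture('side'),215,160,90,110,4)])
post=np.array([602.5,45]);psi=-.132
for th in(0,.06):
  d=np.pi+psi-th; 
  for lam in(0,.1):
    X=np.r_[post+np.array([np.cos(d),np.sin(d)])*(102+99*np.cos(lam)),145+99*np.sin(lam)]
    print(th,lam,((top.proj(X)[0]-(185,160)+.5)*4).round(1),((side.proj(X)[0]-(215,160)+.5)*4+[404,0]).round(1))
E
```

```text
time_s: 21.53
tcp_pos: [432.2, 67.1, 319.0]
eef_rot: [0.059, 0.998, -0.0, 0.001]
contact_force: [-6.6, -0.6, 33.8]
finger_gap: 0.2
finger_force: 17.2
time_s: 22.2
tcp_pos: [433.0, 66.9, 473.0]
eef_rot: [0.06, 0.998, 0.0, 0.002]
contact_force: [-0.1, 0.4, -0.6]
finger_gap: 0.3
finger_force: 0.0
time_s: 22.78
tcp_pos: [376.7, 241.5, 470.3]
eef_rot: [0.056, 0.998, -0.001, -0.001]
contact_force: [0.6, -0.6, 0.3]
finger_gap: 0.6
finger_force: 0.0
0 0 [233.6 371.5] [505.7 190.5]
0 0.1 [232.4 369.8] [505.5 177.4]
0.06 0 [215.5 368.1] [499.6 184.4]
0.06 0.1 [214.2 366.3] [499.4 171.5]
```

View pics/n1.png

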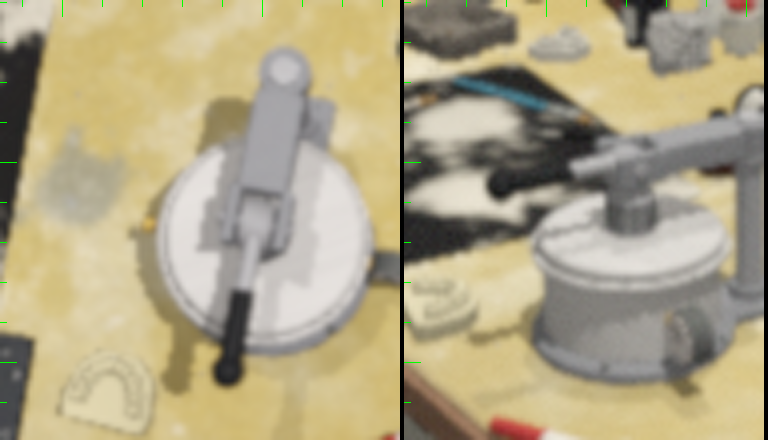

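The lever is fully down: ball at top crop (229,371) against the (234,371) predicted for the stop, about 0.015 rad off. The lid is level and centred, the bystanders are in place and the robot is clear. Handing in.

```bash
python3 -c "
from workcell import robot
print(robot.close_job())"
```

```text
the job is handed in; nothing more can be done
None
```

I closed and clamped the pot, and handed the job in at about 23 s on the robot clock. The lid is seated level, the arm is within about 0.03 rad of its stop by camera, the lever is fully down, and the things around the pot look undisturbed. The hand-in returned no verdict.

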